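Swivel the card terminal to the coin tray

ROBOT

A 7-joint arm with a two-finger parallel gripper is mounted at the origin on the work surface. World frame = base frame: x ahead of the robot, y to its left, z up, the work surface at z = 0. Lengths are in m, angles in rad, forces in N, time in s.
With the tool pointing down it reaches from about 0.4 to 0.875 m from the base axis. Payload 19.3 kg.
Tool frame: the origin (TCP) lies on the centre line of the jaws, within the pads' length; the fingertips stand 14 mm ahead of it and the grasp point (between the pads) lies 5 mm behind it; x points along the fingers, y is the direction in which the jaws open and shut, and the axes are right-handed (so a half turn about x gives the same grasp; the last joint's range is limited). The gripper opens to 85 mm and grips with 20 to 120 N. Pads are 22 mm wide; open, the fingers measure 114 mm over their backs; the gripper's body (76 mm by 85 mm) begins 54 mm behind the grasp point. The pads swing forward as they close: fully open they stand 13 mm farther back than shut.
Start: joints at [-1.406, 0.521, -0.036, 1.599, 0.021, 1.021, -0.113], TCP at [0.145, 0.608, 0.245] pointing down, gripper open.
Joint ranges: [-2.91, 2.91], [-0.3, 2.13], [-1.5, 1.42], [0.17, 2.43], [-1.26, 4.41], [0.16, 1.93], [-2.52, 2.52]. Speed limits (rad/s): [1.89, 1.89, 2.39, 2.39, 3.01, 3.01, 3.01].

INTERFACE

Orientations are given as [roll, pitch, yaw] about the fixed x, y, z axes, in that order (R = Rz(yaw) Ry(pitch) Rx(roll)).
In Python, from workcell import monitor, optics, bot gives the robot as it stands.
- The arm moves only by the tool arm_command, never from a script. Its arguments are lists of equal length, an entry for each row: "delta_pos": the shift along the tool's x, y, z as a fraction of full scale, a list of three; "rotation": the turn, a rotation vector about the tool's x, y, z as a fraction of full scale, a list of three. In form: {"delta_pos": [[dx, dy, dz], ...], "rotation": [[wx, wy, wz], ...]}. A call has 1 to 10 rows; each row shifts and turns the pose as measured when the row begins, along the tool's axes as they then stand; what a row does not reach is not made up. Full scale, the value 1, is 30 mm for a shift and 6 degrees for a turn. A row lasts 1/10 s, in which the tool goes at most 50 mm and 8.59 degrees, less where a joint would pass 70% of its speed; a pose out of reach is approached as far as the arm can. A call with a number of a shift or a turn outside -1 to 1 is refused whole. A call with a gripper value outside its range is refused whole. "gripper" is the closure, from -1 (fully open) to 1 (shut), so that 0 is half open, set as the call begins (left out, the last holds). The fingers move at their own pace and stop on an object; "grip_force" is the grip in N (left out, the last holds). Time passes only in rows, so rows that do not move let the fingers close. It gives the time, the measured TCP pose, the force and the opening at its end, in the units of the state.
- monitor.observe(): the state, without advancing time (a new reading comes with each control period).
- optics.grab_frame(name): name is "scene" or "side" or "wrist"; returns the picture (400x640x3 uint8, red, green, blue); there is no depth.
- optics.camera_params(name): a dict with "fx", "fy", "cx", "cy" (pixels), "origin" and "rotation" of the camera in the world. Camera axes: x right, y down, z forward; pixel columns grow to the right and rows downward; lengths in m; the calibration is good to about 2 mm. A picture is of the moment at which its call begins: read the wrist's pose just before it. camera_params takes no time and is no camera call; for the wrist camera it gives the pose at the moment of the call.
- bot.job_done(): hands the job in, once; it reports no verdict.
The state is a dict: "clock": time; "qpos": joint angles; "qd": joint speeds; "joint_efforts": joint torques, N m; "position": TCP position; "tool_rot": TCP orientation; "force": force on the tool from outside, world axes, zero at the start; "moment": the same for the moment, N m; "grip_width": finger opening in m.
Only numpy, scipy, OpenCV 4.12 (cv2) and the standard library are available. Lean on these libraries where they do the work, as an engineer would, in place of code of your own. Each camera call takes 0.05 s, during which the arm holds its last target. There are 200 camera calls.

TASK

The card terminal on the shop counter stands on a swivel base that is held by a spring lock. Pull the lock's ring out along its leaning stem, turn the terminal one notch towards the coin tray, and let the ring spring fully home in that notch, so that the terminal is locked facing the tray's side. Do not shift the tray or the other things on the counter.

Things in the scene. Friction and masses are not known exactly. Their poses are not given: they have to be found in the camera images.
- stand: Fixed dark steel swivel base: round foot 220 mm across, cone-shaped crown of twelve steel teeth. Origin on the counter at the upright swivel axis; x points to the customers' side (the robot's right, world -y, give or take 16 degrees), z up. The notches between the teeth are 30 degrees apart; one points exactly along -x, and the lock is in it at the start.
- swivel (a joint): Turn of terminal, plunger and ring together about the stand's upright axis, rad. 0 at the start, facing along the stand's x; positive is anticlockwise from above: the face goes to the stand's +y side, the ring behind it to -y. Next notches at +0.524 and -0.524, stops at +-1.45. Locked, it has about 1 degree of play; unlocked, it drags slightly (0.12 N m) and stays where left.
- plunger (a joint): How far ring and pin are drawn out along their leaning axis, m: 0 = home in a notch, 0.024 = end of travel; clear of the teeth from 0.016 on. A spring pulls it back with 6.5 N at 0, 11 N at 0.018. The nose is round: let go within about 3 degrees of a notch it finds its own way home; farther off it rests on a tooth, about 0.013 out.
- ring_grip (a point): Middle of the outer bar of the steel pull ring: hold it here. z: the pull direction, leaning 32 degrees from upright, outward from the swivel axis (to the robot's left). y: level, square to the ring's flat; pinch along y. D ring of 13 mm round bar, 65 mm wide (x), 60 mm high (z), opening 39 x 34 mm. When home, 139.5 mm level from the swivel axis and 154.5 mm above the counter; turns with the terminal.
- terminal (a point): Point on the back of the card terminal, a black handset 80 x 190 x 24 mm, keys on the far face. It leans 32 degrees over the ring's side, parallel to the plunger's axis, its back 95 mm from that axis, its upper end 290 mm above the counter and up to 112 mm from the swivel axis. A gripper pointing straight down over the ring meets it; one in line with the plunger's axis passes under it.
- coin_tray: Black rubber coin tray with a few coins, 110 x 150 x 20 mm, loose on the counter, about 200 mm from the swivel axis, either on the stand's +y side or on its -y side: the side to turn to. Origin at the centre of its underside.
- cup_stack: Stack of white cups, 82 mm across and 160 mm high, standing on the other side from the coin tray. Origin at the centre of its underside. Leave alone.
- water_bottle: Water bottle, 72 mm across and 230 mm high, beyond the tray on the right. Origin at the centre of its underside. Leave alone.
- calculator: Desk calculator, 160 x 110 x 22 mm, lying on the left. Origin at the centre of its underside. Leave alone.
Not all that is in view belongs to the job. Leave any blue or green look-alike of the coin_tray alone.

How it is judged:
By the outcome, as a careful person would: the job done as asked, in the order asked, and still so for the second after the job is handed in, with the robot touching nothing.
It also fails if it takes over 35 s, if anything falls off the work surface, if the arm or the gripper's body presses on something with over 40 N, if the wrist force passes 120 N, or if a joint passes its speed limit or range.

## Working session

There is one attempt and no reset: what is moved stays moved. The work goes in short steps, Python scripts to look and compute and a tool call to move; the robot and the scene stay as the last step left them, time stands still between calls to the robot, and variables do not carry over. Pictures are saved under pics/ and viewed, about 8 in all and at most 12, crops included, and the job is handed in when it is done.

Besides the shell and the picture viewer there is one more tool, called in YAML: its name, and indented under it one key for each argument. arm_command: Moves the arm, as the interface text tells. Its arguments: {"type":"object","properties":{"delta_pos":{"type":"array","items":{"type":"array","items":{"type":"number"}}},"rotation":{"type":"array","items":{"type":"array","items":{"type":"number"}}},"gripper":{"type":"number"},"grip_force":{"type":"number"}},"required":["delta_pos","rotation"]}

```bash
mkdir -p pics; ls; python3 - <<'E'
from workcell import monitor, optics
import cv2,numpy as np
s=monitor.observe(); print({k:np.round(v,3).tolist() for k,v in s.items()})
for n in ("scene","side"):
    im=optics.grab_frame(n); cv2.imwrite(f"pics/{n}0.png",im[...,::-1])
for n in ("scene","side","wrist"):
    p=optics.camera_params(n); print(n,{k:np.round(v,3).tolist() for k,v in p.items()})
E
```

```text
pics
{'clock': 0.0, 'qpos': [-1.406, 0.522, -0.036, 1.6, 0.021, 1.021, -0.113], 'qd': [0.001, -0.001, -0.0, 0.001, 0.001, 0.001, -0.001], 'joint_efforts': [-0.001, -92.714, 1.98, -36.992, 0.018, 0.008, 0.0], 'position': [0.145, 0.608, 0.245], 'tool_rot': [-1.513, 1.57, -1.748], 'force': [0.335, -0.236, -0.255], 'moment': [-0.033, 0.047, 0.03], 'grip_width': 0.085}
scene {'fx': 363.214, 'fy': 363.214, 'cx': 318.459, 'cy': 202.921, 'origin': [1.199, -0.655, 1.006], 'rotation': [-2.319, -0.005, 0.813]}
side {'fx': 427.557, 'fy': 427.557, 'cx': 321.277, 'cy': 204.806, 'origin': [0.16, -0.921, 1.006], 'rotation': [-2.297, -0.007, -0.402]}
wrist {'fx': 288.62, 'fy': 288.62, 'cx': 323.425, 'cy': 198.334, 'origin': [0.067, 0.626, 0.373], 'rotation': [2.823, 0.001, 1.336]}
```

View pics/scene0.png

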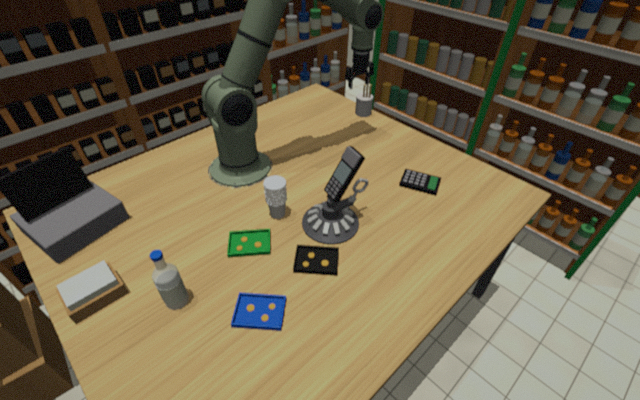

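View pics/side0.png

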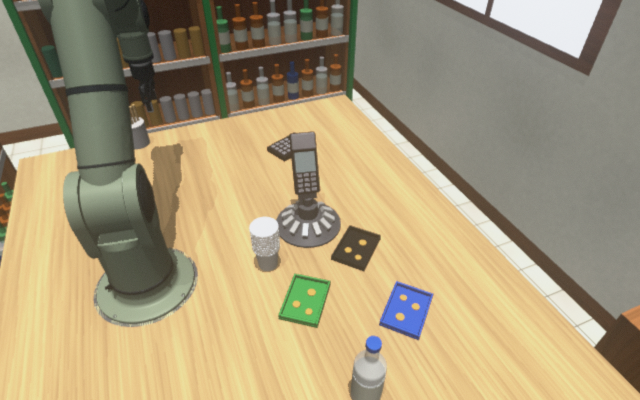

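Scene view: stand foot (330,222) with the terminal above it, and the ring (360,187). Tray candidates are black (317,260), green (249,242, look-alike) and blue (259,311, look-alike). The calculator is the black item at (420,181), and the cups are at (276,197). In the side view the black tray is at (356,248), the stand at (308,223) and the cups at (265,243). I choose the black tray with coins and will now check it and the ring in a crop.

```bash
cat > h.py <<'E'
import numpy as np, cv2
from scipy.spatial.transform import Rotation as R
from workcell import monitor, optics
def cam(n):
    p=optics.camera_params(n); r=np.array(p["rotation"])
    M=r if r.shape==(3,3) else R.from_euler("xyz",r).as_matrix()
    return p,M,np.array(p["origin"])
def ray(c,uv):
    p,M,o=c; d=M@np.array([(uv[0]-p["cx"])/p["fx"],(uv[1]-p["cy"])/p["fy"],1]); return o,d/np.linalg.norm(d)
def plane(c,uv,z):
    o,d=ray(c,uv); return o+d*(z-o[2])/d[2]
def proj(c,X):
    p,M,o=c; q=M.T@(np.asarray(X)-o); return np.array([p["fx"]*q[0]/q[2]+p["cx"],p["fy"]*q[1]/q[2]+p["cy"]])
def tri(rs):
    A=sum(np.eye(3)-np.outer(d,d) for o,d in rs); b=sum((np.eye(3)-np.outer(d,d))@o for o,d in rs); return np.linalg.solve(A,b)
E
python3 - <<'E'
from h import *
cs,cd=cam("scene"),cam("side")
for n,a,b in(("stand",(330,222),(308,223)),("tray",(317,260),(356,248)),("green",(249,242),(306,300)),("cup",(278,213),(266,263)),("calc",(420,181),(283,147))):
    print(n,plane(cs,a,0.01).round(3),plane(cd,b,0.01).round(3))
a=cv2.imread("pics/scene0.png")[140:280,280:400]; b=cv2.imread("pics/side0.png")[120:270,250:400]
a=cv2.resize(a,None,fx=3.3,fy=3.3,interpolation=2); b=cv2.resize(b,None,fx=2.6,fy=2.6,interpolation=2)
H=max(a.shape[0],b.shape[0]); o=np.zeros((H,a.shape[1]+b.shape[1],3),np.uint8); o[:a.shape[0],:a.shape[1]]=a; o[:b.shape[0],a.shape[1]:]=b
cv2.imwrite("pics/c1.png",o); print(o.shape)
E
```

```text
stand [0.531 0.045 0.01 ] [0.527 0.041 0.01 ]
tray [ 0.63  -0.116  0.01 ] [ 0.625 -0.123  0.01 ]
green [ 0.402 -0.239  0.01 ] [ 0.407 -0.245  0.01 ]
cup [ 0.357 -0.069  0.01 ] [ 0.345 -0.072  0.01 ]
calc [0.622 0.502 0.01 ] [0.599 0.5   0.01 ]
(462, 786, 3)
```

View pics/c1.png

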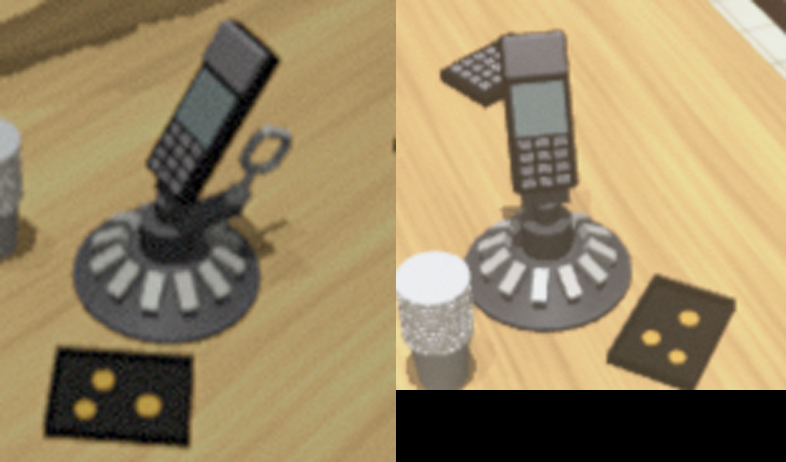

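Crop: the black tray with gold coins is confirmed. The D ring's opening is at about (360.6,186.4) in the scene view. Next I fit the foot circle and the ring bearing.

```bash
python3 - <<'E'
from h import *
from scipy.optimize import least_squares
for n,roi in(("scene",(215,245,295,370)),("side",(222,248,270,350))):
    c=cam(n); im=cv2.imread(f"pics/{n}0.png"); hsv=cv2.cvtColor(im,cv2.COLOR_BGR2HSV)
    m=((hsv[...,2]<120)&(hsv[...,1]<90)).astype(np.uint8)
    sub=np.zeros_like(m); r0,r1,c0,c1=roi; sub[r0:r1,c0:c1]=m[r0:r1,c0:c1]
    k,l,st,ce=cv2.connectedComponentsWithStats(sub); i=1+np.argmax(st[1:,4]); print(n,st[i])
    P=[]
    for r in range(r0+2,r1):
        x=np.where(l[r]==i)[0]
        if len(x): P+= [(x.min()-.5,r),(x.max()+.5,r)]
    for u in range(c0,c1):
        y=np.where(l[:,u]==i)[0]
        if len(y): P.append((u,y.max()+.5))
    Q=np.array([plane(c,p,0.003)[:2] for p in P])
    s=least_squares(lambda v:np.hypot(*(Q-v[:2]).T)-v[2],[.53,.043,.11],loss="soft_l1",f_scale=.002)
    s2=least_squares(lambda v:np.hypot(*(Q-v[:2]).T)-.11,[.53,.043],loss="soft_l1",f_scale=.002)
    print(s.x.round(4),s2.x.round(4),np.median(abs(s2.fun)).round(4))
    if n=="scene":
        rg=plane(c,(360.6,186.4),.1346); d=rg[:2]-s2.x; print("ring",rg.round(3),np.hypot(*d),np.degrees(np.arctan2(d[1],d[0])))
E
```

```text
scene [ 302  215   57   29 1094]
[0.5258 0.0498 0.109 ] [0.5249 0.0506] 0.0006
ring [0.561 0.169 0.135] 0.12435123012047375 72.88834192378692
side [279 222  60  26 532]
[0.5265 0.0393 0.1016] [0.5289 0.0494] 0.0012
```

```bash
cat >> h.py <<'E'
C=np.array([.527,.050]); B=74.0
def grip(out=0.0,b=B,sgn=1,C=C):
    """TCP pose to hold the ring drawn out by `out` at bearing b (deg); sgn picks the half turn."""
    b=np.radians(b); p=np.array([np.sin(np.radians(32))*np.cos(b),np.sin(np.radians(32))*np.sin(b),np.cos(np.radians(32))])
    g=np.array([C[0]+.1395*np.cos(b),C[1]+.1395*np.sin(b),.1545])
    t=sgn*np.array([-np.sin(b),np.cos(b),0]); x=-p
    return g+p*(out-.005), np.c_[x,t,np.cross(x,t)]
def cur():
    s=monitor.observe(); return np.array(s["position"]),R.from_euler("xyz",s["tool_rot"]).as_matrix()
def rows(p0,R0,p1,R1,N):
    w=R.from_matrix(R0.T@R1).as_rotvec()/N
    S=sum(R0@R.from_rotvec(k*w).as_matrix() for k in range(N)); d=np.linalg.solve(S,p1-p0)
    return (d/.03).round(3).tolist(),(w/np.radians(6)).round(3).tolist()
E
python3 - <<'E'
from h import *
p0,R0=cur(); print(R0.round(2))
c=cam("wrist"); print("cam in tool",(R0.T@(c[2]-p0)).round(3))
for s in(1,-1):
    p,Q=grip(.12,sgn=s); print(s,p.round(3),np.degrees(R.from_matrix(R0.T@Q).magnitude()).round(1),rows(p0,R0,p,Q,24), "cam",(p+Q@R0.T@(c[2]-p0)).round(3))
E
```

```text
[[-0.    0.23  0.97]
 [-0.    0.97 -0.23]
 [-1.   -0.    0.  ]]
cam in tool [-0.128 -0.    -0.081]
1 [0.582 0.243 0.252] 92.0 ([-0.037, -0.807, 0.328], [-0.59, 0.177, -0.169]) cam [0.583 0.242 0.404]
-1 [0.582 0.243 0.252] 96.7 ([0.194, 0.267, 0.827], [0.624, -0.171, -0.179]) cam [0.619 0.374 0.318]
```

arm_command:
  delta_pos:
    - [0.19,0.27,0.83]
    - [0.19,0.27,0.83]
    - [0.19,0.27,0.83]
    - [0.19,0.27,0.83]
    - [0.19,0.27,0.83]
    - [0.19,0.27,0.83]
    - [0.19,0.27,0.83]
    - [0.19,0.27,0.83]
    - [0.19,0.27,0.83]
    - [0.19,0.27,0.83]
  rotation:
    - [0.62,-0.17,-0.18]
    - [0.62,-0.17,-0.18]
    - [0.62,-0.17,-0.18]
    - [0.62,-0.17,-0.18]
    - [0.62,-0.17,-0.18]
    - [0.62,-0.17,-0.18]
    - [0.62,-0.17,-0.18]
    - [0.62,-0.17,-0.18]
    - [0.62,-0.17,-0.18]
    - [0.62,-0.17,-0.18]
  gripper: 0
  grip_force: 60

```text
clock: 1.1
position: [0.4069, 0.5418, 0.204]
tool_rot: [-0.482, 1.3, -1.401]
force: [-0.4, -0.4, -0.6]
grip_width: 0.0428
```

```bash
python3 - <<'E'
from h import *
print(np.round(monitor.observe()["qpos"],2))
p0,R0=cur(); p,Q=grip(.12,sgn=-1); print(p0.round(3),p.round(3),[rows(p0,R0,p,Q,n) for n in(14,18,20)])
E
```

```text
[-1.22  0.77  0.23  1.31  0.02  1.28 -0.39]
[0.407 0.542 0.204] [0.582 0.243 0.252] [([0.188, 0.259, 0.804], [0.607, -0.162, -0.171]), ([0.147, 0.206, 0.624], [0.472, -0.126, -0.133]), ([0.132, 0.187, 0.561], [0.425, -0.113, -0.12])]
```

arm_command:
  delta_pos:
    - [0.15,0.21,0.62]
    - [0.15,0.21,0.62]
    - [0.15,0.21,0.62]
    - [0.15,0.21,0.62]
    - [0.15,0.21,0.62]
    - [0.15,0.21,0.62]
    - [0.15,0.21,0.62]
    - [0.15,0.21,0.62]
    - [0.15,0.21,0.62]
    - [0.15,0.21,0.62]
  rotation:
    - [0.47,-0.13,-0.13]
    - [0.47,-0.13,-0.13]
    - [0.47,-0.13,-0.13]
    - [0.47,-0.13,-0.13]
    - [0.47,-0.13,-0.13]
    - [0.47,-0.13,-0.13]
    - [0.47,-0.13,-0.13]
    - [0.47,-0.13,-0.13]
    - [0.47,-0.13,-0.13]
    - [0.47,-0.13,-0.13]

```text
clock: 2.1
position: [0.5486, 0.3776, 0.2172]
tool_rot: [-0.183, 1.112, -1.656]
force: [0.1, -0.4, -0.3]
grip_width: 0.043
```

```bash
python3 - <<'E'
from h import *
print(np.round(monitor.observe()["qpos"],2))
p0,R0=cur(); p,Q=grip(.12,sgn=-1); print(p0.round(3),p.round(3),[rows(p0,R0,p,Q,n) for n in(8,10)])
E
```

```text
[-1.04  0.85  0.43  1.24  0.01  1.43 -0.6 ]
[0.549 0.378 0.217] [0.582 0.243 0.252] [([0.131, 0.178, 0.559], [0.42, -0.108, -0.123]), ([0.105, 0.144, 0.446], [0.336, -0.086, -0.099])]
```

arm_command:
  delta_pos:
    - [0.13,0.18,0.56]
    - [0.13,0.18,0.56]
    - [0.13,0.18,0.56]
    - [0.13,0.18,0.56]
    - [0.13,0.18,0.56]
    - [0.13,0.18,0.56]
    - [0.13,0.18,0.56]
    - [0.13,0.18,0.56]
    - [0,0,0]
  rotation:
    - [0.42,-0.11,-0.12]
    - [0.42,-0.11,-0.12]
    - [0.42,-0.11,-0.12]
    - [0.42,-0.11,-0.12]
    - [0.42,-0.11,-0.12]
    - [0.42,-0.11,-0.12]
    - [0.42,-0.11,-0.12]
    - [0.42,-0.11,-0.12]
    - [0,0,0]

```text
clock: 3.0
position: [0.5842, 0.2269, 0.2578]
tool_rot: [0.027, 1.002, -1.864]
force: [0.1, -0.8, 0.4]
grip_width: 0.043
```

```bash
python3 - <<'E'
from h import *
print(np.round(monitor.observe()["qpos"],2))
p0,R0=cur(); p,Q=grip(.12,sgn=-1); print(p0.round(3),p.round(3),rows(p0,R0,p,Q,3))
c=cam("wrist"); im=np.ascontiguousarray(optics.grab_frame("wrist")[...,::-1]); cv2.imwrite("pics/w1.png",im)
s=optics.grab_frame("scene")[...,::-1]; cv2.imwrite("pics/s1.png",s)
g,Q=grip(.005,sgn=-1); print("ring_grip px",proj(c,g).round(1),"opening",proj(c,g+Q[:,0]*.0235).round(1),"stand",proj(c,[*C,0]).round(1))
E
```

```text
[-0.92  0.83  0.57  1.29  0.01  1.51 -0.75]
[0.584 0.227 0.258] [0.582 0.243 0.252] ([-0.033, -0.074, -0.169], [-0.124, 0.034, 0.024])
ring_grip px [316.5 181.3] opening [317.3 174.6] stand [321.5 168.7]
```

View pics/w1.png

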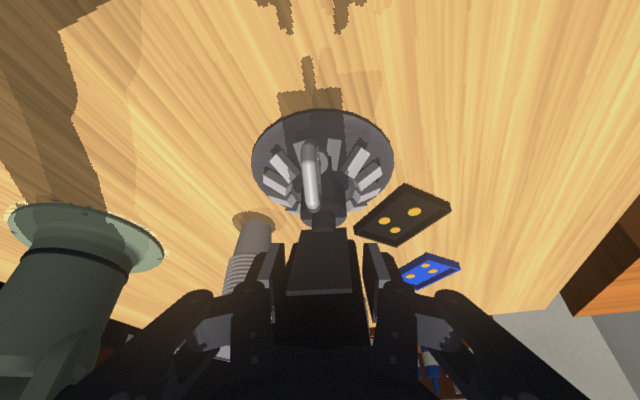

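Wrist view: the ring is edge-on from (309,145) to (314,208), slightly left of the predicted (316,181). The foot is centred at about (322,160) as predicted, so the bearing is off by a degree or two. I'll measure that.

```bash
python3 - <<'E'
from h import *
im=cv2.imread("pics/w1.png"); c=cam("wrist")
cr=im[100:225,240:400]; cv2.imwrite("pics/w1c.png",cv2.resize(cr,None,fx=5,fy=4.8,interpolation=2)[:600])
# foot centre from wrist outline: sample dark/wood boundary
hsv=cv2.cvtColor(im,cv2.COLOR_BGR2HSV)
for r in (150,160,170,180,190,200): 
    x=np.where(hsv[r,298:330,2]>120)[0]+298; print(r,x.min() if len(x) else 0,x.max() if len(x) else 0, im[r,298:328:2].mean(1).astype(int))
p=grip(0,sgn=-1)
for b in (72,74,76,78):
    g,Q=grip(.005,b=b,sgn=-1); print(b,[proj(c,g+Q[:,2]*k).round(1).tolist() for k in(-.026,0,.026)],[proj(c,[C[0]+.11*np.cos(np.radians(b)),C[1]+.11*np.sin(np.radians(b)),0]).round(1)])
print([proj(c,[C[0]+.11*np.cos(a),C[1]+.11*np.sin(a),0.0]).round().tolist() for a in np.linspace(0,2*np.pi,8,endpoint=False)])
E
```

```text
150 298 329 [137 126 101 111 117 119 111 108  95  93  82  75  75  73 100]
160 299 326 [103 117 105 124 139 145 134 122  97 101 101 112 132 131 129]
170 302 324 [ 86  65 145 178 196 222 204 179 157 105 108 104 135 128  71]
180 303 316 [ 71  69  84 168 185 208 221 187 170 132 114  96  62  63  62]
190 304 317 [ 68  67  51 141 179 194 225 207 178 154  97  92  62  62  62]
200 305 318 [ 91  93  52  72 166 184 212 224 188 170 129  70  57  57  58]
72 [[323.7, 154.2], [323.8, 184.2], [323.9, 212.2]] [array([322.1, 109.9])]
74 [[316.9, 154.3], [318.2, 184.3], [319.3, 212.3]] [array([319.1, 109.9])]
76 [[310.2, 154.6], [312.5, 184.5], [314.7, 212.4]] [array([316.1, 110.1])]
78 [[303.5, 155.1], [307.0, 184.9], [310.2, 212.7]] [array([313.2, 110.3])]
[[392.0, 154.0], [360.0, 118.0], [296.0, 114.0], [254.0, 146.0], [259.0, 185.0], [295.0, 208.0], [340.0, 210.0], [379.0, 191.0]]
```

View pics/w1c.png

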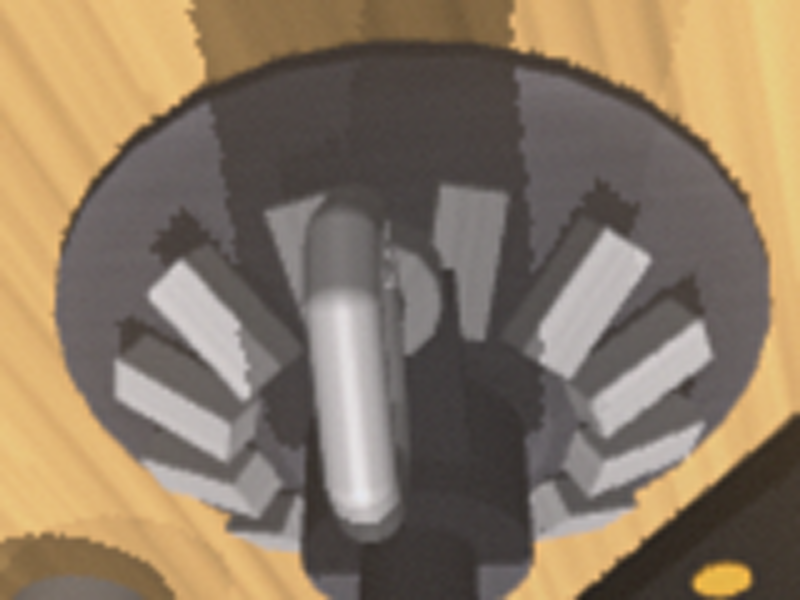

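```bash
sed -i 's/B=74.0/B=76.8/' h.py; python3 - <<'E'
from h import *
cs=cam("scene"); cw=cam("wrist")
for b in(74,76.8):
    g,Q=grip(.005-.0235,b=b); print(b,"scene opening",proj(cs,g).round(1),"notch wrist",proj(cw,[C[0]+.085*np.cos(np.radians(b)),C[1]+.085*np.sin(np.radians(b)),.035]).round(1))
p0,R0=cur(); p,Q=grip(.06,sgn=-1); print(rows(p0,R0,p,Q,5))
E
```

```text
74 scene opening [361.2 186.2] notch wrist [320.1 143. ]
76.8 scene opening [360.2 185.2] notch wrist [316.8 143.2]
([0.384, -0.09, -0.086], [-0.143, 0.018, 0.063])
```

arm_command:
  delta_pos:
    - [0.38,-0.09,-0.09]
    - [0.38,-0.09,-0.09]
    - [0.38,-0.09,-0.09]
    - [0.38,-0.09,-0.09]
    - [0.38,-0.09,-0.09]
    - [0,0,0]
  rotation:
    - [-0.14,0.02,0.06]
    - [-0.14,0.02,0.06]
    - [-0.14,0.02,0.06]
    - [-0.14,0.02,0.06]
    - [-0.14,0.02,0.06]
    - [0,0,0]

```text
clock: 3.7
position: [0.5636, 0.2203, 0.1977]
tool_rot: [-0.007, 1.017, -1.797]
force: [-0.4, -0.2, 0.2]
grip_width: 0.0426
```

```bash
python3 - <<'E'
from h import *
p0,R0=cur(); p,Q=grip(.06,sgn=-1); print("err mm in tool",(R0.T@(p-p0)*1000).round(1),np.degrees(R.from_matrix(R0.T@Q).as_rotvec()).round(1))
p,Q=grip(0,sgn=-1); print(rows(p0,R0,p,Q,5))
c=cam("wrist"); im=np.ascontiguousarray(optics.grab_frame("wrist")[...,::-1]); cv2.imwrite("pics/w2.png",im[60:360,160:480])
g,Q=grip(.005,sgn=-1); print([(proj(c,g+Q[:,2]*k)-[160,60]).round(1).tolist() for k in(-.026,0,.026)])
s=optics.grab_frame("scene")[...,::-1]; s=s[100:260,260:440]; w=im[60:360,160:480]
o=np.zeros((480,0,3)); 
cv2.imwrite("pics/w2.png",np.hstack([cv2.resize(w,(480,450)),cv2.resize(s,(300,267))[:450] if 0 else cv2.copyMakeBorder(cv2.resize(s,(320,284)),0,166,0,0,0)]))
E
```

```text
err mm in tool [0.  3.2 6.5] [ 0.6 -0.3 -0.1]
([0.4, 0.021, 0.044], [0.02, -0.009, -0.004])
[[168.7, 139.1], [168.1, 174.6], [167.5, 207.3]]
```

View pics/w2.png

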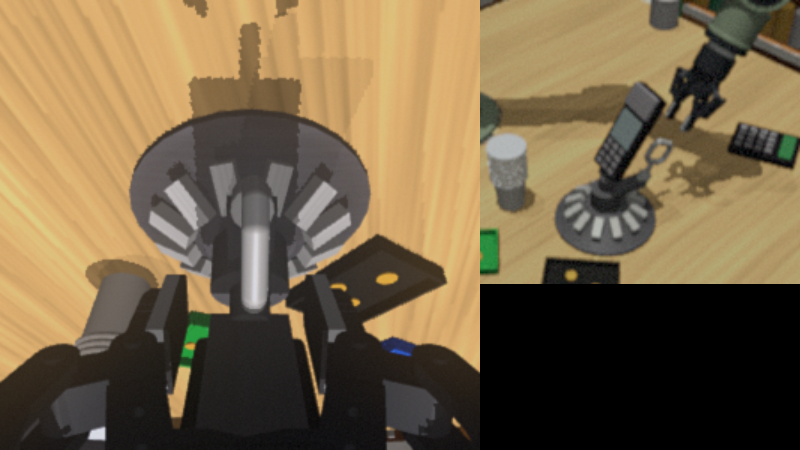

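Wrist view: the ring is centred between the open fingers, slightly right of the gripper centre (256 against about 247), so shift about 4–5 mm along +y. The scene crop shows the hand clear of the terminal. Now going in.

```bash
sed -i 's/B=76.8/B=76.1/' h.py; python3 - <<'E'
from h import *
p0,R0=cur(); p,Q=grip(0,sgn=-1); print(rows(p0,R0,p,Q,6))
E
```

```text
([0.341, 0.023, 0.035], [0.03, -0.009, -0.016])
```

arm_command:
  delta_pos:
    - [0.2,0.07,0.1]
    - [0.3,0.05,0.08]
    - [0.4,0.02,0.04]
    - [0.4,0,0]
    - [0.35,0,0]
    - [0.2,0,0]
    - [0,0,0]
  rotation:
    - [0.06,-0.02,-0.03]
    - [0.06,-0.02,-0.03]
    - [0.06,-0.02,-0.03]
    - [0,0,0]
    - [0,0,0]
    - [0,0,0]
    - [0,0,0]

```text
clock: 4.5
position: [0.5609, 0.1822, 0.1523]
tool_rot: [0.002, 1.011, -1.814]
force: [1.2, -0.1, -0.5]
grip_width: 0.0429
```

```bash
python3 - <<'E'
from h import *
p0,R0=cur(); p,Q=grip(0,sgn=-1); print("err mm in tool",(R0.T@(p-p0)*1000).round(1),np.degrees(R.from_matrix(R0.T@Q).as_rotvec()).round(1)); print(rows(p0,R0,p,Q,1))
im=np.ascontiguousarray(optics.grab_frame("wrist")[...,::-1]); s=optics.grab_frame("scene")[...,::-1][130:230,300:400]
cv2.imwrite("pics/w3.png",np.hstack([cv2.resize(im[100:360,200:440],(415,450)),cv2.copyMakeBorder(cv2.resize(s,(380,380),interpolation=2),0,70,0,0,0)]))
E
```

```text
err mm in tool [ 1.5 -1.1 -1.4] [-0.2  0.   0. ]
([0.05, -0.037, -0.046], [-0.031, 0.008, 0.005])
```

View pics/w3.png

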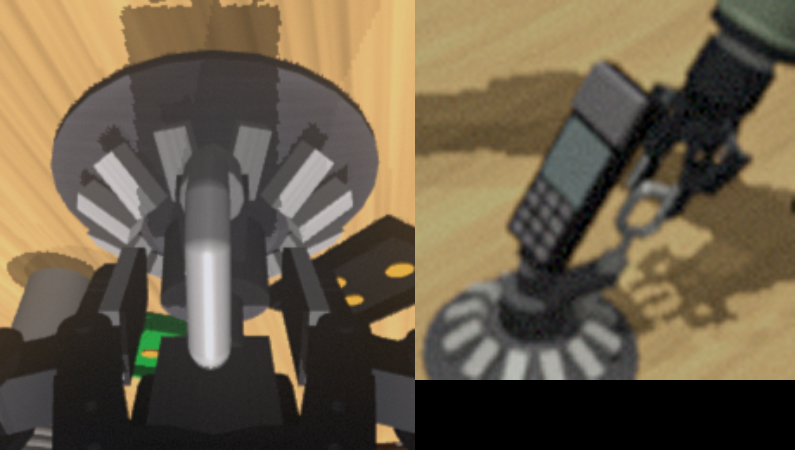

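Wrist view: the ring bar (208,300) lies between the pads, centred to within about 1 mm. The scene crop shows the fingertips at the outer bar. I'll nudge and close.

arm_command:
  delta_pos:
    - [0.06,-0.04,-0.05]
    - [0,0,0]
  rotation:
    - [0,0,0]
    - [0,0,0]

```text
clock: 4.8
position: [0.5604, 0.1843, 0.151]
tool_rot: [0.005, 1.013, -1.811]
force: [-0.6, -0.7, 0.4]
grip_width: 0.0424
```

arm_command:
  delta_pos:
    - [0,0,0]
    - [0,0,0]
    - [0,0,0]
    - [0,0,0]
    - [0,0,0]
    - [0,0,0]
  rotation:
    - [0,0,0]
    - [0,0,0]
    - [0,0,0]
    - [0,0,0]
    - [0,0,0]
    - [0,0,0]
  gripper: 1
  grip_force: 70

```text
clock: 5.4
position: [0.5606, 0.1849, 0.1515]
tool_rot: [0.006, 1.014, -1.809]
force: [-1.5, 0.7, -0.7]
grip_width: 0.0111
```

```bash
python3 - <<'E'
from h import *
p0,R0=cur(); s=monitor.observe(); p,Q=grip(0,sgn=-1); print(s["grip_width"],"force tool",(R0.T@s["force"]).round(1),"err mm in tool",(R0.T@(p-p0)*1000).round(1),np.degrees(R.from_matrix(R0.T@Q).as_rotvec()).round(1))
b=np.arctan2(*(p0[:2]-C)[::-1]);print(np.degrees(b),p0)
E
```

```text
0.011145748629062136 force tool [ 0.5 -1.6 -0.6] err mm in tool [ 2.2 -0.2  1.2] [-0.1 -0.1 -0.1]
76.00168991906912 [0.56062257 0.18486972 0.15146002]
```

arm_command:
  delta_pos:
    - [-0.15,0,0]
    - [-0.17,0,0]
    - [-0.17,0,0]
    - [-0.17,0,0]
    - [0,0,0]
  rotation:
    - [0,0,0]
    - [0,0,0]
    - [0,0,0]
    - [0,0,0]
    - [0,0,0]

```text
clock: 5.9
position: [0.5625, 0.195, 0.1681]
tool_rot: [0.002, 1.012, -1.814]
force: [1.2, -4.3, -11.7]
grip_width: 0.0105
```

```bash
python3 - <<'E'
from h import *
p0,R0=cur(); s=monitor.observe(); p,Q=grip(0,sgn=-1); print(s["grip_width"],"force tool",(R0.T@s["force"]).round(1),"err mm in tool",(R0.T@(p-p0)*1000).round(1),np.degrees(R.from_matrix(R0.T@Q).as_rotvec()).round(1))
E
```

```text
0.010543568240619701 force tool [12.   2.2 -3. ] err mm in tool [21.7  0.3  1.1] [-0.1  0.   0. ]
```

The ring pulls with 12 N along the axis, matching about 20 mm drawn, so the grip is good. Now plan the +30° arc about the swivel axis.

```bash
cat >> h.py <<'E'
def turned(p,Q,deg,C=C):
    Z=R.from_euler("z",deg,degrees=True).as_matrix(); c=np.array([*C,0]); return c+Z@(p-c),Z@Q
E
python3 - <<'E'
from h import *
p0,R0=cur(); np.savez("ref.npz",p=p0,R=R0)
p0=p0-R0[:,0]*0.0
p,Q=turned(p0,R0,30); p=p-Q[:,0]*.001; print(rows(p0,R0,p,Q,12),p)
E
```

```text
([0.0, -0.217, 0.005], [-0.353, 0.0, 0.221]) [0.48514062 0.19381365 0.16892454]
```

arm_command:
  delta_pos:
    - [-0.02,-0.22,0]
    - [0,-0.22,0]
    - [0,-0.22,0.01]
    - [0,-0.22,0.01]
    - [0,-0.22,0]
    - [0,-0.22,0.01]
    - [0,0,0]
  rotation:
    - [-0.35,0,0.22]
    - [-0.35,0,0.22]
    - [-0.35,0,0.22]
    - [-0.35,0,0.22]
    - [-0.35,0,0.22]
    - [-0.35,0,0.22]
    - [0,0,0]
  grip_force: 90

```text
clock: 6.6
position: [0.5197, 0.1989, 0.1683]
tool_rot: [-0.001, 1.01, -1.535]
force: [1.8, -4.7, -12.1]
grip_width: 0.0102
```

```bash
cat > chk.py <<'E'
from h import *
f=np.load("ref.npz"); p0,R0=cur(); s=monitor.observe()
w=R.from_matrix(R0@f["R"].T).as_rotvec(degrees=True); b=lambda p:np.degrees(np.arctan2(*(p[:2]-C)[::-1]))
print("turn by pos",(b(p0)-b(f["p"])).round(2),"rotvec world",w.round(2),"width",s["grip_width"].__round__(4),"force tool",(R0.T@s["force"]).round(1),"world",np.round(s["force"],1),np.round(s["moment"],2))
p,Q=turned(f["p"],f["R"],b(p0)-b(f["p"])); print("err vs arc in tool mm",(R0.T@(p-p0)*1000).round(1))
p,Q=turned(f["p"],f["R"],30); print([rows(p0,R0,p,Q,n) for n in(1,4,6)])
E
python3 chk.py
```

```text
turn by pos 16.58 rotvec world [-0.13  0.11 16.1 ] width 0.0102 force tool [12.7  1.6 -2.4] world [  1.8  -4.7 -12.1] [ 1.03 -0.05  0.5 ]
err vs arc in tool mm [ 0.1 -0.  -0.3]
[([0.084, -1.153, 0.117], [-1.954, 0.023, 1.244]), ([0.007, -0.291, 0.007], [-0.488, 0.006, 0.311]), ([0.004, -0.194, 0.003], [-0.326, 0.004, 0.207])]
```

arm_command:
  delta_pos:
    - [0,-0.19,0]
    - [0,-0.19,0]
    - [0,-0.19,0]
    - [0,-0.19,0]
    - [0,-0.19,0]
    - [0,-0.12,0]
    - [0,0,0]
  rotation:
    - [-0.32,0,0.2]
    - [-0.32,0,0.2]
    - [-0.32,0,0.2]
    - [-0.32,0,0.2]
    - [-0.32,0,0.2]
    - [-0.22,0,0.14]
    - [0,0,0]

```text
clock: 7.3
position: [0.4841, 0.1929, 0.1691]
tool_rot: [-0.006, 1.008, -1.293]
force: [3.0, -4.4, -12.9]
grip_width: 0.0099
```

```bash
python3 chk.py
```

```text
turn by pos 30.5 rotvec world [-0.22  0.25 30.24] width 0.0099 force tool [13.6  1.7 -2.6] world [  3.   -4.4 -12.9] [ 0.98 -0.01  0.4 ]
err vs arc in tool mm [ 0.9  0.  -0.6]
[([0.029, 0.043, -0.02], [0.056, 0.036, 0.014]), ([0.007, 0.011, -0.005], [0.014, 0.009, 0.004]), ([0.005, 0.007, -0.003], [0.009, 0.006, 0.002])]
```

arm_command:
  delta_pos:
    - [0.1,0.03,0]
    - [0.17,0,0]
    - [0.17,0,0]
    - [0.17,0,0]
    - [0,0,0]
  rotation:
    - [0.03,0.03,0]
    - [0,0,0]
    - [0,0,0]
    - [0,0,0]
    - [0,0,0]

```text
clock: 7.8
position: [0.4868, 0.1835, 0.1535]
tool_rot: [-0.003, 1.012, -1.286]
force: [1.8, -3.0, -7.4]
grip_width: 0.0101
```

```bash
python3 chk.py
```

```text
turn by pos 30.55 rotvec world [-0.    0.15 30.46] width 0.0101 force tool [ 8.1  0.9 -1. ] world [ 1.8 -3.  -7.4] [0.73 0.2  0.19]
err vs arc in tool mm [-17.5  -0.1  -0.6]
[([-0.585, 0.045, -0.019], [0.078, 0.0, -0.019]), ([-0.146, 0.011, -0.005], [0.019, 0.0, -0.005]), ([-0.097, 0.007, -0.003], [0.013, 0.0, -0.003])]
```

The pin is well below tooth height, about 2 mm from home, with a falling spring force. Releasing so it springs home.

arm_command:
  delta_pos:
    - [0.05,0.03,0]
    - [0,0,0]
  rotation:
    - [0.04,0,-0.02]
    - [0,0,0]

```text
clock: 8.0
position: [0.4878, 0.183, 0.1521]
tool_rot: [-0.003, 1.012, -1.291]
force: [2.2, -2.5, -7.2]
grip_width: 0.0105
```

arm_command:
  delta_pos:
    - [0,0,0]
    - [0,0,0]
    - [0,0,0]
    - [0,0,0]
    - [0,0,0]
    - [0,0,0]
  rotation:
    - [0,0,0]
    - [0,0,0]
    - [0,0,0]
    - [0,0,0]
    - [0,0,0]
    - [0,0,0]
  gripper: 0

```text
clock: 8.6
position: [0.4885, 0.1844, 0.1533]
tool_rot: [0.002, 1.013, -1.286]
force: [-0.4, 0.6, 0.6]
grip_width: 0.0423
```

arm_command:
  delta_pos:
    - [-0.3,0,0]
    - [-0.5,0,0]
    - [-0.6,0,0]
    - [-0.6,0,0]
    - [-0.6,0,0]
    - [-0.6,0,0]
    - [0,0,0]
  rotation:
    - [0,0,0]
    - [0,0,0]
    - [0,0,0]
    - [0,0,0]
    - [0,0,0]
    - [0,0,0]
    - [0,0,0]

```text
clock: 9.3
position: [0.473, 0.2366, 0.2408]
tool_rot: [0.002, 1.014, -1.286]
force: [-0.4, 0.1, -0.4]
grip_width: 0.0427
```

```bash
python3 - <<'E'
from h import *
c=cam("wrist"); im=np.ascontiguousarray(optics.grab_frame("wrist")[...,::-1]); s=np.ascontiguousarray(optics.grab_frame("scene")[...,::-1])
d=np.ascontiguousarray(optics.grab_frame("side")[...,::-1]); cv2.imwrite("pics/s4.png",s); cv2.imwrite("pics/d4.png",d)
cv2.imwrite("pics/w4raw.png",im)
for o in(0,.013):
    g,Q=grip(.005+o,b=B+30,sgn=-1); print(o,"wrist",[proj(c,g+Q[:,2]*k).round(1).tolist() for k in(-.0325,0,.0325)],"scene opening",proj(cam("scene"),g+Q[:,0]*.0235).round(1),"grip",proj(cam("scene"),g).round(1))
cv2.imwrite("pics/w4.png",np.hstack([cv2.resize(im[80:280,200:440],(480,400)),cv2.resize(s[130:290,270:398],(320,400),interpolation=2)]))
print(monitor.observe()["clock"],np.round(monitor.observe()["force"],1))
E
```

```text
0 wrist [[323.9, 166.4], [323.8, 204.2], [323.7, 239.0]] scene opening [347.4 177.5] grip [349.2 171.6]
0.013 wrist [[323.9, 169.9], [323.9, 209.6], [323.8, 245.9]] scene opening [348.4 174.2] grip [350.2 168.3]
9.45 [ 0.6 -1.1 -0.3]
```

View pics/w4.png

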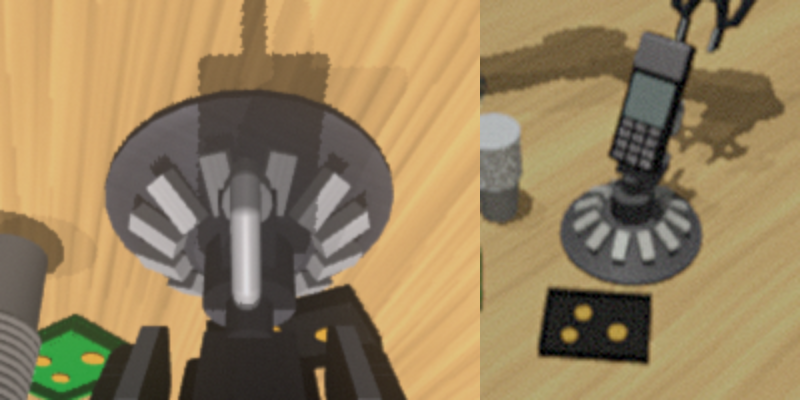

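Wrist view: the ring is at rows 163–234, matching home (166–239 predicted, with the same −4 px bias as before pulling), and it is centred in the notch between two teeth. The hand is clear. One check that the other objects stayed put, then hand in.

```bash
python3 - <<'E'
from h import *
from workcell import bot
for n,a,b,rois in(("scene","scene0","s4",{"tray":(244,276,290,342),"cup":(174,220,262,290),"calc":(168,195,398,444),"bottle":(248,310,148,190)}),("side","side0","d4",{"tray":(226,270,330,382),"cup":(216,272,248,280)})):
    A,Bm=[cv2.cvtColor(cv2.imread(f"pics/{x}.png"),cv2.COLOR_BGR2GRAY).astype(np.float32) for x in(a,b)]
    for k,(r0,r1,c0,c1) in rois.items(): print(n,k,"shift px",np.round(cv2.phaseCorrelate(A[r0:r1,c0:c1],Bm[r0:r1,c0:c1]),2))if 0 else print(n,k,cv2.phaseCorrelate(A[r0:r1,c0:c1].copy(),Bm[r0:r1,c0:c1].copy()))
bot.job_done()
E
```

```text
scene tray ((0.002216783551663326, -0.033344102785754615), 0.9717345232212985)
scene cup ((0.05279354535406, -0.001675775358343401), 1.0002270196874936)
scene calc ((0.007972636841419245, 0.6585128752200067), 0.9098899695608351)
scene bottle ((0.5607773912159253, -0.01870112586468764), 0.9372482140858968)
side tray ((-0.01767415609893419, 0.5357970635472888), 0.9912030558527252)
side cup ((-0.01156577560399441, 0.018435391898769637), 0.9949016983310381)
the job is handed in; nothing more can be done
```

I pinched the ring and drew it out about 20 mm (12 N along its axis, as expected for the spring). I then turned the terminal about +30° towards the black coin tray, eased the ring back to about 2 mm from home, and let go. The arm backed off along the stem and was touching nothing when I handed in, at about 9.5 s.

- **Ring:** the wrist view showed it home and centred between two teeth. It lay about 4 px from the prediction, the same offset seen before I pulled it.
- **Tray and cups:** the tray showed no shift in the scene view and 0.5 px in the side view, and the cups stayed within 0.1 px in both.
- **Calculator and bottle:** the scene view gave apparent shifts of about 0.6 px, probably from shadow or noise, since the arm went near neither.
- **Disagreement:** the scene camera first put the ring's bearing at 73–74°, against 76–77° from the wrist camera. I used the wrist value, and the grasp confirmed it.

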